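Raise the drop sides of a plywood case and hold its lid open

ROBOT

A 6-joint arm with a two-finger parallel gripper is mounted at the origin on a cart in front of the work surface, level with it; the furniture and walls round the work are solid. World frame = base frame: x ahead of the robot, y to its left, z up, the work surface at z = 0. Lengths are in m, angles in degrees, forces in N, time in s.
With the tool pointing down it reaches from about 0.3 to 0.75 m from the base axis. Payload 8.5 kg.
Tool frame: the origin (TCP) lies midway between the tips of the shut fingers; the grasp point (between the pads) lies 19 mm behind it (env.grip_depth is the distance from the TCP to the grasp point, in m); y points along the fingers, x is the direction in which the jaws open and shut, and the axes are right-handed (so a half turn about y gives the same grasp; the last joint's range is limited). The gripper opens to 85 mm and grips with 20 to 120 N. Pads are 22 mm wide; open, the fingers measure 114 mm over their backs; the gripper's body (76 mm by 85 mm) begins 54 mm behind the grasp point. The pads swing forward as they close: fully open they stand 13 mm farther back than shut.
Start: joints at [60.487, 21.807, 74.336, -0, 83.858, -12.336], TCP at [0.162, 0.525, 0.231] pointing down, gripper open.
Joint ranges: [-178.18, 178.18], [-50.72, 133.34], [12.68, 142.11], [-81.47, 261.47], [9.98, 163.14], [-165.26, 165.26]. Speed limits (degrees/s): [136.94, 136.94, 180, 180, 180, 180].

INTERFACE

Orientations are given as a 3x3 rotation matrix whose columns are the frame's x, y, z axes.
In Python, from rig import env gives the robot as it stands.
- The arm moves only by the shell command python3 -m inch 'ROWS' [FORCE]. ROWS is JSON, a list that holds one entry, the list of rows, each a list of 7 numbers: the gripper command: -1 is shut, 1 is fully open, values between are in proportion, then the shift along the world's x, y, z in cm, then the turn, a rotation vector about the world's x, y, z in degrees. In form: [[[grip, dx, dy, dz, rx, ry, rz], ...]]. A call has 1 to 20 rows; each row is the pose to reach, as a shift and turn from the pose commanded when the call began; what a row does not reach only later rows make up. A row lasts 1/8 s, in which the tool goes at most 62.5 mm and 10.7 degrees, less where a joint would pass 70% of its speed; a pose out of reach is approached as far as the arm can. A call with a gripper value outside its range is refused whole. The fingers move at their own pace and stop on an object; FORCE is the grip in N (left out, the last holds). Time passes only in rows, so rows that repeat a pose let the fingers close. It gives the time, the measured TCP pose, the force and the opening at its end, in the units of the state.
- env.observe(): the state, without advancing time (a new reading comes with each control period).
- env.get_image(name): name is "scene" or "side" or "wrist"; returns a dict with "frame" (400x640x3 uint8, red, green, blue), "mtx" (3x3 intrinsics, pixels), "distortion" ([k1, k2, p1, p2, k3] as OpenCV has them; the pictures are not rectified), "rvec" (rotation vector, rad) and "tvec" (3), from world to camera coordinates, as OpenCV has them. Camera axes: x right, y down, z forward; pixel columns grow to the right and rows downward; lengths in m; the calibration is good to about 2 mm. A picture is of the moment at which its call begins. There is no depth.
- env.close_job(): hands the job in, once; it reports no verdict.
The state is a dict: "time_s": time; "q": joint angles; "qvel": joint speeds; "joint_efforts": joint torques, N m; "position": TCP position; "tool_rot": TCP orientation; "ft_force": force on the tool from outside, world axes, zero at the start; "wrist_torque": the same for the moment, N m; "grip_width": finger opening in m.
Only numpy, scipy, OpenCV 4.12 (cv2) and the standard library are available. Lean on these libraries where they do the work, as an engineer would, in place of code of your own. Each camera call takes 0.05 s, during which the arm holds its last target.

TASK

Get the plywood case ready for a colleague to reach in: first raise both drop sides fully upright by their yellow tabs (either one first; they stay up on their stiff hinges), then lift the self-closing lid by its tab and hold it open at 60 degrees from closed. The lid falls shut if let go, so finish while still holding it there, steady, with the fingers. Leave the things standing around the case where they are.

Things in the scene. Friction and masses are not known exactly. Their poses are not given: they have to be found in the camera images.
- case: plywood case screwed to the table, 162 mm long (x) by 140 mm wide (y) without its drop sides, 124 mm high with the lid shut. Origin: centre of its underside, on the table; x points from the front board (robot's side, where the lid's tab is) to the rear board (lid hinge), y to the left side, z up. Floor top at 32 mm, front and rear boards (fixed, 12 mm thick) up to 112 mm; a plywood model cell sits fixed inside.
- wall_left (a joint): hinge of the left drop side (a plywood panel 162 mm long, 92 mm high, 9 mm thick, with a yellow finger tab). 0 = lying flat out to the left, 1.571 = upright, against its end stop. The hinge is stiff: the panel stays at whatever angle it is left (about 1 to 2 N at the tab moves it). Hinge axis is parallel to the case's x axis, through (0, +0.070, 0.032) m in the case frame.
- wall_left_tab (a point): centre of the yellow finger tab in the middle of the left side panel's free edge. The tab is 20 mm wide (along the case's x), 9 mm thick, and stands 40 mm out beyond the edge; this point is 27 mm beyond the edge, 119 mm from the hinge axis along the panel and 4.5 mm off it to the outside (below the axis while the panel lies flat). With the panel flat it is about 27 mm above the table; with it upright about 151 mm.
- wall_right (a joint): hinge of the right drop side (a plywood panel 162 mm long, 92 mm high, 9 mm thick, with a yellow finger tab). 0 = lying flat out to the right, 1.571 = upright, against its end stop. The hinge is stiff: the panel stays at whatever angle it is left (about 1 to 2 N at the tab moves it). Hinge axis is parallel to the case's x axis, through (0, -0.070, 0.032) m in the case frame.
- wall_right_tab (a point): centre of the yellow finger tab in the middle of the right side panel's free edge. The tab is 20 mm wide (along the case's x), 9 mm thick, and stands 40 mm out beyond the edge; this point is 27 mm beyond the edge, 119 mm from the hinge axis along the panel and 4.5 mm off it to the outside (below the axis while the panel lies flat). With the panel flat it is about 27 mm above the table; with it upright about 151 mm.
- lid (a joint): hinge of the plywood lid (166 x 136 x 12 mm): 0 = shut, level on the front and rear boards, between the raised sides; grows as the front edge rises; 1.047 = open 60 degrees; stop at 1.75. A light spring and its weight pull it shut (about 2 N at the tab). Hinge axis is parallel to the case's y axis.
- lid_tab (a point): centre of the yellow finger tab in the middle of the lid's front edge. The tab is 20 mm wide (along the case's y), 9 mm thick, and stands 40 mm out beyond the edge; this point is 27 mm beyond the edge, 191 mm from the hinge axis along the lid and 6 mm above the axis when shut (118 mm above the table; about 280 mm with the lid at 60 degrees).
- lid_hinge (a point): point on the lid's hinge axis at its middle: top of the rear board, at (0.081, 0, 0.112) m in the case frame.
- glue_bottle: white glue bottle with red nozzle cap, 58 mm across, 176 mm tall, loose, behind the case; origin at its foot. A bystander.
- jar_white: white screw-lid jar, 93 mm across, 112 mm tall, loose, behind the case; origin at its foot. A bystander.
- cell_block: small plywood polyhedron, 80x74x71 mm, loose, in front and to the right of the case; origin at its underside. A bystander.
- tape_masking: roll of masking tape lying flat, 104 mm across, 25 mm high, loose, in front and to the left of the case; origin at its underside. A bystander.

How it is judged:
By the outcome, as a careful person would: the job done as asked, in the order asked, and still so for the second after the job is handed in, while the arm keeps its last pose, push and grip.
It also fails if it takes over 62 s, if anything falls off the work surface, if the arm or the gripper's body presses on something with over 40 N, if the wrist force passes 120 N, or if a joint passes its speed limit or range.

## Working session

There is one attempt and no reset: what is moved stays moved. The work goes in short steps, Python scripts to look and compute and a shell command to move; the robot and the scene stay as the last step left them, time stands still between calls to the robot, and variables do not carry over. Pictures are saved under pics/ and viewed, and the job is handed in when it is done.

```bash
ls; mkdir -p pics; python3 - <<'E'
from rig import env
import cv2
s=env.observe()
for k in s: print(k,s[k])
for n in ("scene","side","wrist"):
    d=env.get_image(n); cv2.imwrite(f"pics/{n}0.png",d["frame"][:,:,::-1]); print(n,d["mtx"],d["distortion"],d["rvec"],d["tvec"])
E
```

```text
pics
time_s 0.0
q [ 6.04874596e+01  2.18409213e+01  7.43866725e+01  6.63191568e-04
  8.38581607e+01 -1.23361457e+01]
qvel [ 0.00666619  0.06954018 -0.02910439 -0.05135862  0.06163517  0.00532311]
joint_efforts [-7.43295113e-04 -4.48466349e+01 -2.31280124e+01 -2.28624813e-04
  4.73121065e-03  6.07800477e-07]
position [0.16227162 0.52519717 0.23070113]
tool_rot [[ 2.95315105e-01 -7.47310070e-04 -9.55399618e-01]
 [ 9.55398795e-01 -1.29682982e-03  2.95315865e-01]
 [-1.45968323e-03 -9.99998880e-01  3.31005708e-04]]
ft_force [-0.4912425  -0.33770307  1.05504118]
wrist_torque [-0.00126393 -0.01839918 -0.01597657]
grip_width 0.08546003518915588
scene [[368.12545873   0.         324.95377379]
 [  0.         368.12545873 195.87354324]
 [  0.           0.           1.        ]] [-0.01819335  0.          0.          0.          0.        ] [ 1.86309313 -0.7838884   0.53742864] [-0.39554439  0.24846858  0.65418496]
side [[428.32377007   0.         313.51889173]
 [  0.         428.32377007 201.85882479]
 [  0.           0.           1.        ]] [-0.08723134  0.          0.          0.          0.        ] [ 2.00535954 -0.45460312  0.26610348] [-0.50905468  0.21256253  1.04616908]
wrist [[286.70796191   0.         322.47129786]
 [  0.         286.70796191 198.72796488]
 [  0.           0.           1.        ]] [0.00863343 0.         0.         0.         0.        ] [-2.31946584 -1.70914247 -0.26292613] [-0.54908479 -0.03912236  0.38058501]
```

View pics/scene0.png

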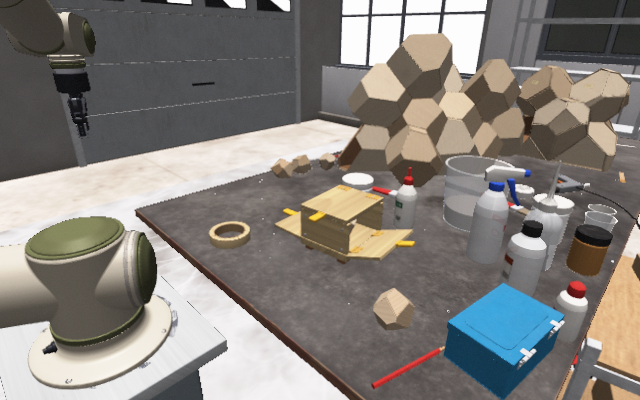

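View pics/side0.png

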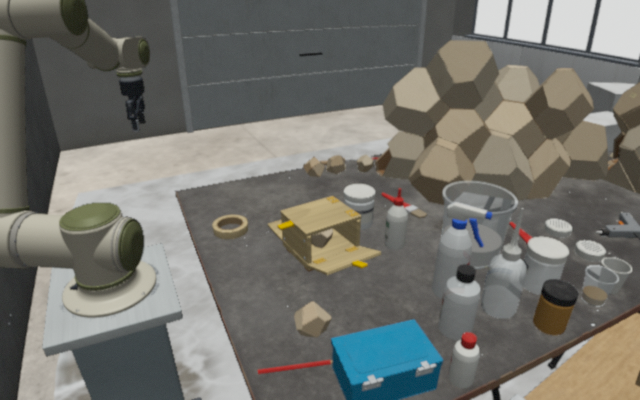

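View pics/wrist0.png

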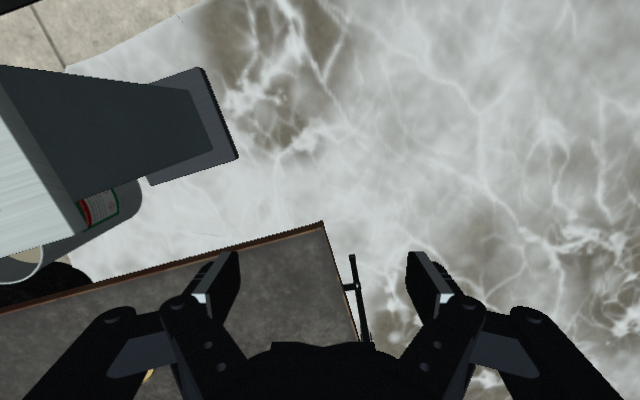

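Scene view: left tab ~(290,212), lid tab ~(317,216), right tab ~(404,243). Side view: lid tab ~(287,225), right tab ~(360,264), and the left tab is hidden. Next I'll measure these.

```bash
cat > h.py <<'E'
from rig import env
import cv2, numpy as np
def cam(n):
    d=env.get_image(n); d["R"]=cv2.Rodrigues(np.array(d["rvec"],float))[0]; d["t"]=np.array(d["tvec"],float).ravel(); return d
def ray(d,p):
    u=cv2.undistortPoints(np.array([[p]],float),np.array(d["mtx"]),np.array(d["distortion"])).ravel()
    v=d["R"].T@np.array([u[0],u[1],1]); return -d["R"].T@d["t"], v/np.linalg.norm(v)
def onz(d,p,z):
    o,v=ray(d,p); return o+v*(z-o[2])/v[2]
def tri(*obs):
    A=np.zeros((3,3));b=np.zeros(3);R=[]
    for d,p in obs:
        o,v=ray(d,p);M=np.eye(3)-np.outer(v,v);A+=M;b+=M@o;R.append((o,v))
    x=np.linalg.solve(A,b)
    return x,[np.linalg.norm(np.cross(x-o,v)) for o,v in R]
def proj(d,P):
    return cv2.projectPoints(np.array(P,float).reshape(-1,1,3),np.array(d["rvec"],float),np.array(d["tvec"],float),np.array(d["mtx"]),np.array(d["distortion"]))[0].reshape(-1,2)
def yellow(d,box=None,amin=8):
    h=cv2.cvtColor(d["frame"],cv2.COLOR_RGB2HSV)
    m=cv2.inRange(h,(18,190,100),(32,255,255))
    n,l,s,c=cv2.connectedComponentsWithStats(m)
    return [(c[i].round(2).tolist(),s[i].tolist()) for i in range(1,n) if s[i,4]>=amin],m
def crop(d,x0,y0,x1,y1,f,name):
    cv2.imwrite("pics/"+name,cv2.resize(d["frame"][y0:y1,x0:x1,::-1],None,fx=f,fy=f,interpolation=cv2.INTER_CUBIC))
E
python3 - <<'E'
from h import *
S=cam("scene");D=cam("side")
for d in(S,D): print(yellow(d)[0])
crop(S,200,150,440,300,3.3,"sc1.png");crop(D,200,160,420,320,3.5,"sd1.png")
E
```

```text
[([287.08, 212.83], [284, 211, 8, 4, 12]), ([317.1, 218.23], [309, 214, 16, 8, 31]), ([404.39, 244.83], [396, 243, 18, 4, 46])]
[([285.79, 224.82], [278, 221, 16, 9, 82]), ([359.23, 263.84], [352, 261, 15, 7, 69])]
```

```bash
sleep 1
```

```text
(no output)
```

View pics/sc1.png

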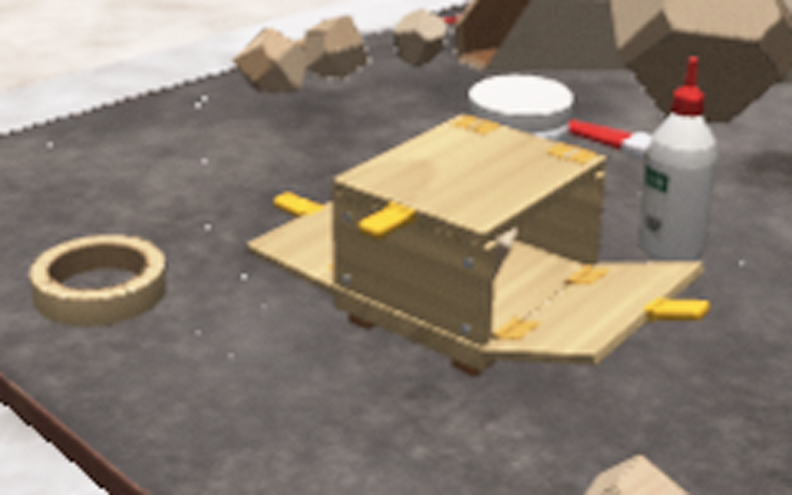

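View pics/sd1.png

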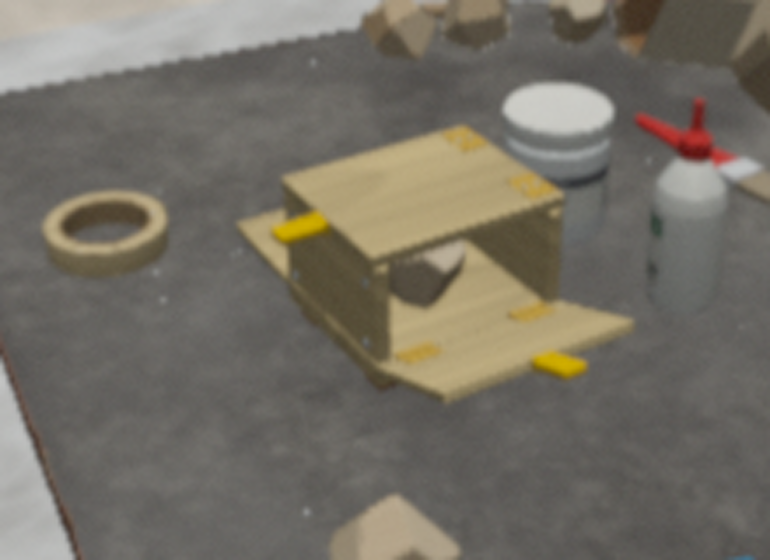

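The two crops show the lid corners, the tabs and the right panel clearly. I'll triangulate the lid corners and tabs.

```bash
python3 - <<'E'
from h import *
S=cam("scene");D=cam("side")
s=lambda x,y:(S,((x+.5)/3.3+200-.5,(y+.5)/3.3+150-.5)); d=lambda x,y:(D,((x+.5)/3.5+200-.5,(y+.5)/3.5+160-.5))
P={}
for n,a,b in [("FL",(334,181),(283,180)),("FR",(490,236),(380,258)),("RR",(606,157),(562,198)),("RL",(460,113),(465,125)),("lidtab tip",(373,230),(285,237)),
 ("Rtab",(680,308),(560,364)),("Rpan outer rear",(703,264),(633,323)),("Rpan outer front",(597,360),(445,398)),("Lpan outer front",(248,245),(238,224))]:
    x,e=tri(s(*a),d(*b));P[n]=x;print(n,x.round(4),np.round(e,4))
f=(P["FL"]+P["FR"])/2;r=(P["RL"]+P["RR"])/2
u=r-f;v=P["FL"]-P["FR"]+P["RL"]-P["RR"]
print("yaw",np.degrees(np.arctan2(u[1],u[0])),np.degrees(np.arctan2(-v[0],v[1])),np.linalg.norm(u),np.linalg.norm(v)/2,(f+r)/2)
for z in (.116,.12):print("lidtab",z,onz(S,(317.1,218.23),z),onz(D,(285.79,224.82),z))
print("L tab z.027",onz(S,(288.5,212.3),.03))
for nm,c in (("tape",((98,280),(106,232))),("jar",((521,96),(558,112))),("cap",((688,100),(695,142)))): print(nm,*tri(s(*c[0]),d(*c[1])))
print("block z.035",onz(D,(312,320),.035),onz(S,(393,310),.035))
E
```

```text
FL [ 0.4527 -0.0308  0.1221] [0.0009 0.0009]
FR [ 0.4728 -0.1633  0.1195] [0.0016 0.0016]
RR [ 0.6271 -0.149   0.1241] [0.0003 0.0003]
RL [ 0.6221 -0.0037  0.1204] [0.0001 0.0001]
lidtab tip [ 0.428  -0.0969  0.1143] [0.0002 0.0002]
Rtab [ 0.5599 -0.264   0.0684] [0.0006 0.0006]
Rpan outer rear [ 0.6375 -0.2357  0.0618] [0.0005 0.0005]
Rpan outer front [ 0.4776 -0.2542  0.06  ] [0.0009 0.0009]
Lpan outer front [0.4454 0.0639 0.0361] [0.0008 0.0008]
yaw 7.310488849936673 5.150262508398929 0.1631836341640337 0.1394579907026319 [ 0.54368628 -0.08670964  0.12153069]
lidtab 0.116 [ 0.43636354 -0.10272945  0.116     ] [ 0.44249726 -0.0927075   0.116     ]
lidtab 0.12 [ 0.43076571 -0.10824076  0.12      ] [ 0.44006566 -0.09914217  0.12      ]
L tab z.027 [0.52456643 0.09937921 0.03      ]
tape [0.35006071 0.13674386 0.01323101] [np.float64(0.001750109280487567), np.float64(0.0017501092804874147)]
jar [0.71632346 0.00604254 0.10800448] [np.float64(0.0001301603982965562), np.float64(0.00013016039829646795)]
cap [ 0.74863663 -0.14349891  0.13881866] [np.float64(0.001420608763167723), np.float64(0.001420608763167739)]
block z.035 [ 0.39246764 -0.35441671  0.035     ] [ 0.38568963 -0.35131109  0.035     ]
```

```bash
python3 -m inch '[[[1,29,-49,15,0,0,-67],[1,29,-49,15,0,0,-67],[1,29,-49,15,0,0,-67],[1,29,-49,15,0,0,-67],[1,29,-49,15,0,0,-67],[1,29,-49,15,0,0,-67],[1,29,-49,15,0,0,-67],[1,29,-49,15,0,0,-67],[1,29,-49,15,0,0,-67],[1,29,-49,15,0,0,-67],[1,29,-49,15,0,0,-67],[1,29,-49,15,0,0,-67]]]' 25; python3 - <<'E'
from h import *
s=env.observe();print(s["time_s"],s["position"],s["tool_rot"],s["q"])
d=cam("wrist");print(ray(d,(320,200)),yellow(d)[0]);cv2.imwrite("pics/w1.png",d["frame"][:,:,::-1])
E
```

```text
time_s: 1.85
position: [0.4519, 0.0362, 0.3811]
tool_rot: [[0.995, -0.001, -0.102], [0.102, 0.0, 0.995], [-0.0, -1.0, 0.0]]
ft_force: [-0.1, 1.0, -0.8]
grip_width: 0.0851
1.85 [0.45187866 0.03617395 0.38112351] [[ 9.94780772e-01 -5.32499378e-04 -1.02033974e-01]
 [ 1.02034158e-01  3.28946321e-04  9.94780841e-01]
 [-4.96156479e-04 -9.99999804e-01  3.81562601e-04]] [-1.04531265e+01  7.82431206e+00  6.95099564e+01  1.33249427e-02
  1.02699154e+02 -1.63065147e+01]
(array([0.44423417, 0.11311555, 0.52393471]), array([ 0.02199652, -0.30669618, -0.95155326])) [([368.86, 124.52], [363, 112, 13, 26, 315]), ([337.5, 184.5], [330, 179, 16, 12, 192]), ([394.28, 184.59], [386, 179, 17, 12, 197]), ([419.79, 221.76], [412, 212, 17, 20, 261]), ([306.21, 247.28], [293, 241, 26, 14, 311]), ([362.62, 317.38], [358, 307, 11, 22, 223])]
```

```bash
sleep 1
```

```text
(no output)
```

View pics/w1.png

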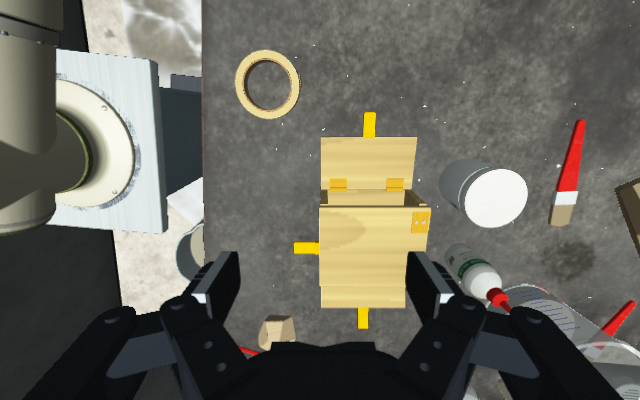

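Wrist view: left tab (369,124), lid tab (306,247), right tab (363,317, partly cut off by the lid), tape (267,84), jar (496,198), glue cap (498,298), cell block (277,332). Now I'll fuse these with the fixed views.

```bash
python3 - <<'E'
from h import *
S=cam("scene");D=cam("side");W=cam("wrist")
print("lid", tri((W,(306.2,247.3)),(D,(285.8,224.8))),tri((W,(306.2,247.3)),(S,(316.6,217.0))))
print("R", tri((W,(362.6,317.4)),(S,(404.4,243.8)),(D,(359.2,263.8))))
print("Rtip", tri((W,(363,327.5)),(S,(413.5,243.5)),(D,(365,265))))
print("L", tri((W,(368.9,124.5)),(S,(289,212))))
print("Ltip", tri((W,(370.5,112.5)),(S,(284,209.8))))
for z in(.02,.027,.032,.04):print(z,onz(W,(368.9,124.5),z),onz(S,(289,212),z))
c=[onz(W,p,.124) for p in ((319.5,206),(319.5,307.5),(405.5,307.5),(428,206))]
print(np.round(c,4))
for a,b in ((0,1),(1,2),(0,3)): 
  v=c[b]-c[a];print(np.degrees(np.arctan2(v[1],v[0])),np.linalg.norm(v))
print("L panel outer corners",onz(W,(320.5,137.5),.034),onz(W,(416.5,137.5),.034))
# right panel outer edge in S,D,W? 
E
```

```text
lid (array([ 0.44037591, -0.09720762,  0.11886441]), [np.float64(0.0004261519808039312), np.float64(0.0004261519808039893)]) (array([ 0.43972991, -0.09814891,  0.11637661]), [np.float64(0.0002819621447774869), np.float64(0.00028196214477755206)])
R (array([ 0.55980576, -0.26174612,  0.06621058]), [np.float64(0.0007058219837832702), np.float64(0.001451533727434702), np.float64(0.000947012595540645)])
Rtip (array([ 0.56361751, -0.28079913,  0.07306211]), [np.float64(0.0010380784193004108), np.float64(0.0011095068501925072), np.float64(0.001571053153172154)])
L (array([0.52302672, 0.09459743, 0.03326327]), [np.float64(0.0005024930603910458), np.float64(0.0005024930603910307)])
Ltip (array([0.52203406, 0.11413256, 0.03394955]), [np.float64(0.0012391582372865933), np.float64(0.0012391582372866681)])
0.02 [0.52558405 0.09378424 0.02      ] [0.54023622 0.11544293 0.02      ]
0.027 [0.5244521  0.09405664 0.027     ] [0.53088858 0.1045338  0.027     ]
0.032 [0.52364357 0.09425121 0.032     ] [0.52421169 0.09674156 0.032     ]
0.04 [0.52234993 0.09456253 0.04      ] [0.51352867 0.08427398 0.04      ]
[[ 0.4538 -0.025   0.124 ]
 [ 0.4715 -0.2028  0.124 ]
 [ 0.6137 -0.1881  0.124 ]
 [ 0.613  -0.0087  0.124 ]]
-84.33363014748994 0.1786325949300236
5.906013061143689 0.14295456135176274
5.849035314984606 0.16002717571495928
L panel outer corners [0.44567994 0.06515407 0.034     ] [0.60592488 0.08146306 0.034     ]
```

```bash
python3 -m inch '[[[1,6,10,-12,-15,-1.6,0],[1,6,10,-12,-15,-1.6,0],[1,6.5,10,-20,-25,-2.6,0],[1,7,9.2,-29.4,-24.9,-2.6,0],[1,7,9.2,-29.4,-24.9,-2.6,0],[1,7,9.2,-29.4,-24.9,-2.6,0],[1,7,9.2,-29.4,-24.9,-2.6,0],[1,7,9.2,-29.4,-24.9,-2.6,0]]]' 25; python3 - <<'E'
from h import *
s=env.observe();print(s["time_s"],s["position"],s["tool_rot"],s["q"])
d=cam("wrist");print(yellow(d)[0]);cv2.imwrite("pics/w2.png",d["frame"][:,:,::-1])
S=cam("scene")
for x in yellow(d)[0]:
  if x[1][4]>300: print(x[0],onz(d,x[0],.03),onz(d,x[0],.032))
p=s["position"];R=np.array(s["tool_rot"])
print(proj(d,[p-0.019*R[:,1]]))
E
```

```text
time_s: 3.05
position: [0.5229, 0.1278, 0.0886]
tool_rot: [[0.995, 0.046, -0.091], [0.102, -0.42, 0.902], [0.003, -0.906, -0.423]]
ft_force: [0.1, -0.1, 0.1]
grip_width: 0.0851
3.05 [0.52287085 0.12783726 0.08864577] [[ 0.99476368  0.04611719 -0.09120541]
 [ 0.102151   -0.42049776  0.90152471]
 [ 0.00322411 -0.90612076 -0.42300681]] [ 12.75186671  32.96249428  85.7288602  -27.19984304  66.85511704
  19.01607356]
[([317.76, 222.76], [304, 202, 28, 43, 1099]), ([269.95, 290.97], [254, 285, 32, 13, 374]), ([367.89, 290.98], [353, 285, 31, 13, 374])]
[317.76, 222.76] [0.52324124 0.08882638 0.03      ] [0.52306279 0.09100063 0.032     ]
[269.95, 290.97] [ 0.48299315 -0.02063352  0.03      ] [ 0.4833333  -0.01704885  0.032     ]
[367.89, 290.98] [ 0.58493706 -0.01089804  0.03      ] [ 0.58396365 -0.00743882  0.032     ]
[[322.44816187 272.11496176]]
```

```bash
sleep 1
```

```text
(no output)
```

View pics/w2.png

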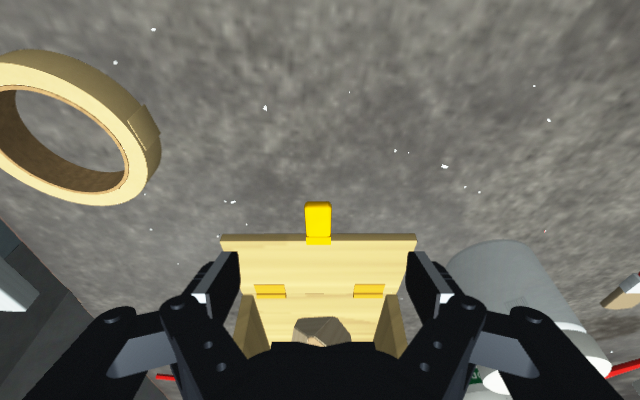

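```bash
python3 -m inch '[[[1,0.1,-1.6,-3.6,0,0,0],[1,0.1,-3.2,-7.1,0,0,0],[1,0.1,-3.2,-7.1,0,0,0],[1,0.1,-3.2,-7.1,0,0,0],[-1,0.1,-3.2,-7.1,0,0,0],[-1,0.1,-3.2,-7.1,0,0,0],[-1,0.1,-3.2,-7.1,0,0,0],[-1,0.1,-3.2,-7.1,0,0,0],[-1,0.1,-3.2,-7.1,0,0,0],[-1,0.1,-3.2,-7.1,0,0,0]]]' 25; python3 - <<'E'
from h import *
d=cam("wrist");cv2.imwrite("pics/w3.png",d["frame"][:,:,::-1])
d=cam("scene");crop(d,200,120,440,270,3.3,"s3.png")
E
```

```text
time_s: 4.4
position: [0.5228, 0.0956, 0.0162]
tool_rot: [[0.995, 0.043, -0.092], [0.101, -0.421, 0.901], [-0.0, -0.906, -0.423]]
ft_force: [-4.3, 3.2, 1.1]
grip_width: 0.0193
```

```bash
sleep 1
```

```text
(no output)
```

View pics/w3.png

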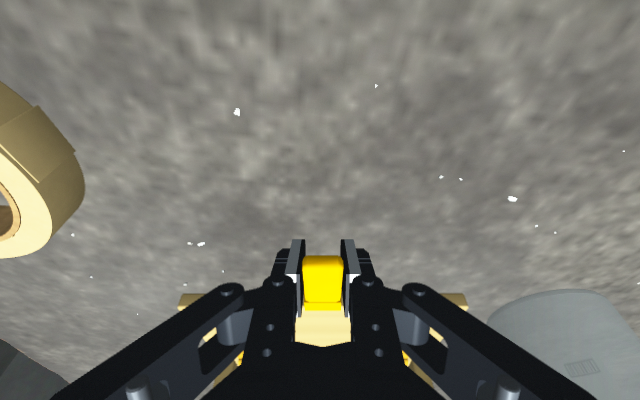

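View pics/s3.png

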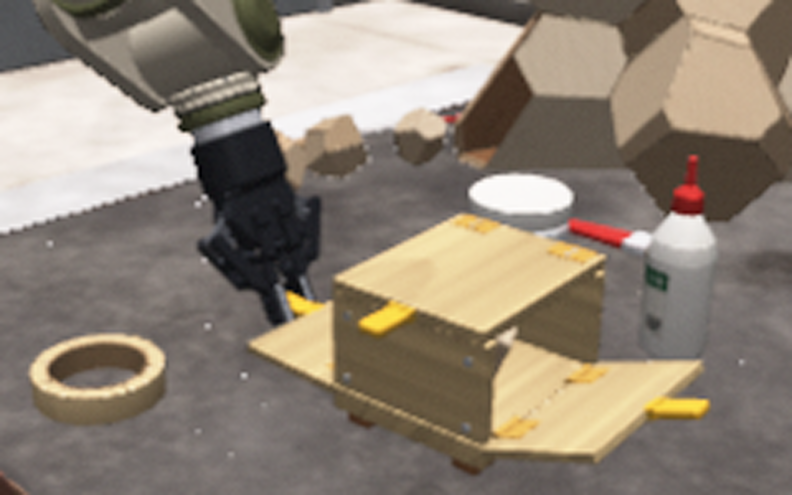

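Gripped: opening 19.3 mm, with the tab between the pads. Now I'll compute the raising arc.

```bash
cat >> h.py <<'E'
from scipy.spatial.transform import Rotation as Ro
YAW=np.radians(5.85); EX=np.array([np.cos(YAW),np.sin(YAW),0]); EY=np.array([-np.sin(YAW),np.cos(YAW),0]); EZ=np.array([0,0,1.])
ORI=np.array([.5445,-.0868,0])
def arc(hinge,axis,angs,turns,depth=.019):
    s=env.observe();p=np.array(s["position"]);R=np.array(s["tool_rot"])
    a=R[:,1];G=p-depth*a; r=G-hinge
    print("G case",[(G-ORI)@e for e in(EX,EY,EZ)])
    for t,b in zip(angs,turns):
        Gn=hinge+Ro.from_rotvec(np.radians(t)*axis).apply(r)
        rb=Ro.from_rotvec(np.radians(b)*axis)
        print(t,b,np.round((Gn+depth*rb.apply(a)-p)*100,2).tolist(),np.round(b*axis,1).tolist())
E
python3 - <<'E'
from h import *
A=np.array([5,10,15,20,25,30,35,40,45,50,55,60,65,70,75,80,85,89,91])
arc(ORI+.07*EY+.032*EZ,EX,A,A*.72)
E
```

```text
G case [np.float64(-0.0029568448305836853), np.float64(0.1916615653803279), np.float64(0.033348065494677004)]
5 3.5999999999999996 [-0.01, 0.05, 1.01] [3.6, 0.4, 0.0]
10 7.199999999999999 [-0.0, 0.01, 2.02] [7.2, 0.7, 0.0]
15 10.799999999999999 [0.01, -0.11, 3.02] [10.7, 1.1, 0.0]
20 14.399999999999999 [0.03, -0.32, 4.01] [14.3, 1.5, 0.0]
25 18.0 [0.06, -0.62, 4.96] [17.9, 1.8, 0.0]
30 21.599999999999998 [0.1, -1.0, 5.89] [21.5, 2.2, 0.0]
35 25.2 [0.15, -1.46, 6.78] [25.1, 2.6, 0.0]
40 28.799999999999997 [0.2, -1.99, 7.61] [28.7, 2.9, 0.0]
45 32.4 [0.27, -2.6, 8.4] [32.2, 3.3, 0.0]
50 36.0 [0.33, -3.27, 9.13] [35.8, 3.7, 0.0]
55 39.6 [0.41, -4.0, 9.79] [39.4, 4.0, 0.0]
60 43.199999999999996 [0.49, -4.78, 10.39] [43.0, 4.4, 0.0]
65 46.8 [0.57, -5.61, 10.91] [46.6, 4.8, 0.0]
70 50.4 [0.66, -6.48, 11.35] [50.1, 5.1, 0.0]
75 54.0 [0.76, -7.38, 11.71] [53.7, 5.5, 0.0]
80 57.599999999999994 [0.85, -8.32, 11.99] [57.3, 5.9, 0.0]
85 61.199999999999996 [0.95, -9.27, 12.18] [60.9, 6.2, 0.0]
89 64.08 [1.03, -10.04, 12.28] [63.7, 6.5, 0.0]
91 65.52 [1.07, -10.42, 12.3] [65.2, 6.7, 0.0]
```

```bash
python3 -m inch '[[[-1,0,0.05,1.0,3.6,0.4,0],[-1,0,0,2.0,7.2,0.7,0],[-1,0,-0.1,3.0,10.7,1.1,0],[-1,0,-0.3,4.0,14.3,1.5,0],[-1,0.1,-0.6,5.0,17.9,1.8,0],[-1,0.1,-1.0,5.9,21.5,2.2,0],[-1,0.15,-1.5,6.8,25.1,2.6,0],[-1,0.2,-2.0,7.6,28.7,2.9,0],[-1,0.3,-2.6,8.4,32.2,3.3,0],[-1,0.3,-3.3,9.1,35.8,3.7,0],[-1,0.4,-4.0,9.8,39.4,4.0,0],[-1,0.5,-4.8,10.4,43.0,4.4,0]]]'; python3 - <<'E'
from h import *
d=cam("scene");crop(d,200,120,440,270,3.3,"s4.png")
A=np.array([5,10,15,20,25,29,31])
s=env.observe();print(s["position"],s["ft_force"],s["q"])
arc(ORI+.07*EY+.032*EZ,EX,A,A*.72)
E
```

```text
time_s: 6.0
position: [0.5278, 0.0471, 0.1198]
tool_rot: [[0.995, -0.033, -0.096], [0.101, 0.312, 0.945], [-0.001, -0.949, 0.314]]
ft_force: [-2.4, 0.1, -8.7]
grip_width: 0.0191
[0.52803263 0.04595956 0.12027429] [-5.07282034  2.02172738  4.95760636] [-16.3727607   27.71938851  87.1652237   17.82441619  73.15876737
 -28.51347378]
G case [np.float64(-0.0028344241017735673), np.float64(0.12772703083350018), np.float64(0.13829551665782264)]
5 3.5999999999999996 [0.09, -0.83, 0.5] [3.6, 0.4, 0.0]
10 7.199999999999999 [0.17, -1.7, 0.93] [7.2, 0.7, 0.0]
15 10.799999999999999 [0.27, -2.61, 1.28] [10.7, 1.1, 0.0]
20 14.399999999999999 [0.36, -3.54, 1.54] [14.3, 1.5, 0.0]
25 18.0 [0.46, -4.48, 1.72] [17.9, 1.8, 0.0]
29 20.88 [0.54, -5.25, 1.8] [20.8, 2.1, 0.0]
31 22.32 [0.58, -5.63, 1.82] [22.2, 2.3, 0.0]
```

```bash
sleep 1
```

```text
(no output)
```

View pics/s4.png

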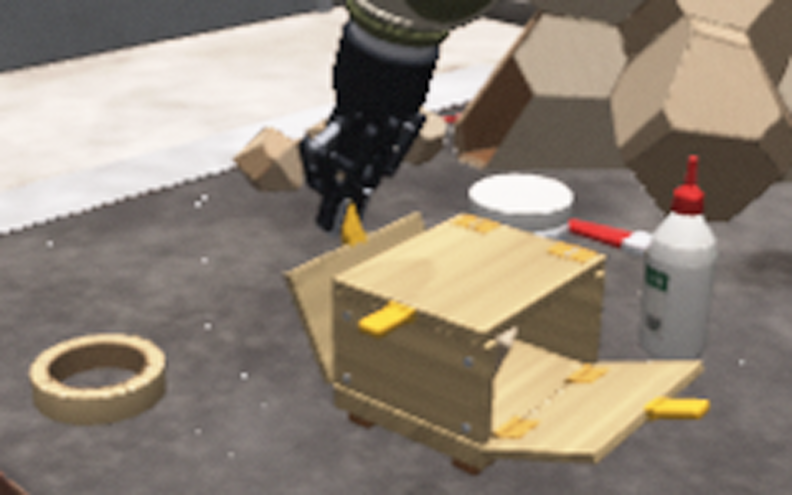

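Following well: the panel is at about 60° and still gripped. Continuing to upright.

```bash
python3 -m inch '[[[-1,0.1,-0.8,0.5,3.6,0.4,0],[-1,0.2,-1.7,0.9,7.2,0.7,0],[-1,0.3,-2.6,1.3,10.7,1.1,0],[-1,0.4,-3.5,1.5,14.3,1.5,0],[-1,0.5,-4.5,1.7,17.9,1.8,0],[-1,0.5,-5.1,1.8,20.8,2.1,0],[-1,0.6,-5.6,1.8,22.2,2.3,0],[-1,0.6,-5.6,1.8,22.2,2.3,0],[-1,0.6,-5.6,1.8,22.2,2.3,0]]]'; python3 - <<'E'
from h import *
d=cam("scene");crop(d,200,120,440,270,3.3,"s5.png")
d=cam("side");crop(d,200,100,420,260,3.5,"d5.png")
arc(ORI+.07*EY+.032*EZ,EX,[0],[0]);print(env.observe()["ft_force"])
E
```

```text
time_s: 7.18
position: [0.533, -0.0046, 0.1379]
tool_rot: [[0.995, -0.071, -0.076], [0.104, 0.651, 0.752], [-0.004, -0.756, 0.655]]
ft_force: [-0.9, 23.3, -5.2]
grip_width: 0.0192
G case [np.float64(-0.0029518407877976898), np.float64(0.0705868214435456), np.float64(0.15229172403577465)]
0 0 [0.0, -0.0, 0.0] [0.0, 0.0, 0.0]
[ 0.3046132  22.97431164 -5.12623272]
```

```bash
sleep 1
```

```text
(no output)
```

View pics/s5.png

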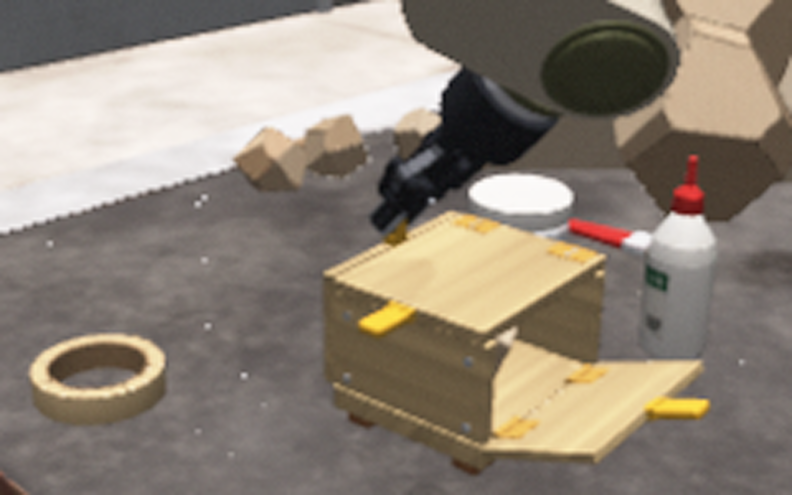

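View pics/d5.png

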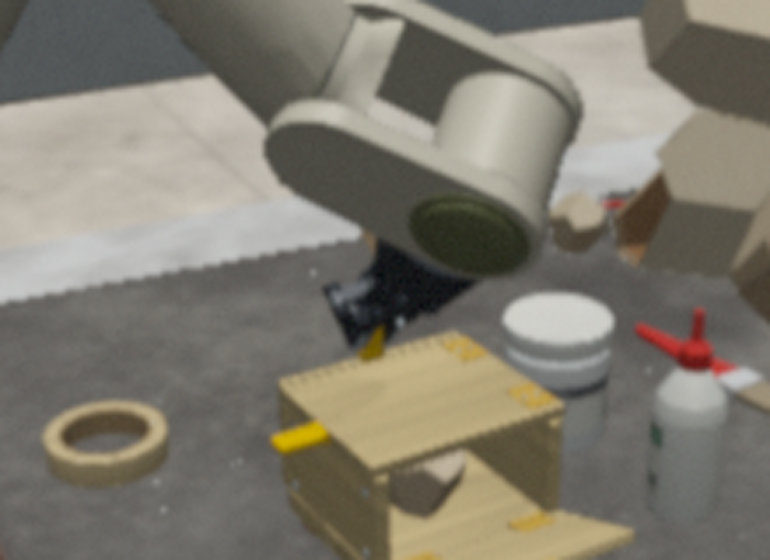

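The left side meets its end stop (23 N reaction, panel vertical at the case edge). I'll release, back off, and move to above the right tab.

```bash
python3 -m inch '[[[1,0,0,0,0,0,0],[1,0,0,0,0,0,0],[1,0,0,0,0,0,0],[1,0,0,0,0,0,0],[1,0.3,-2.6,3,0,0,0],[1,0.6,-5.2,6,0,0,0],[1,0.6,-8,12,0,0,0],[1,0.6,-8,15,0,0,0],[1,3,-14,15,-8,-0.8,0],[1,3,-20,15,-15.5,-1.6,0],[1,3,-26,15,-15.5,-1.6,0],[1,3,-29.5,13,-15.5,-1.6,0],[1,3,-29.5,6,-15.5,-1.6,0],[1,3,-29.5,0,-15.5,-1.6,0],[1,3,-29.5,0,-15.5,-1.6,0],[1,3,-29.5,0,-15.5,-1.6,0]]]'; python3 - <<'E'
from h import *
d=cam("scene");crop(d,200,120,440,270,3.3,"s6.png");S=d;print(yellow(S)[0])
W=d=cam("wrist");cv2.imwrite("pics/w6.png",d["frame"][:,:,::-1]);print(yellow(W)[0])
D=cam("side");print(yellow(D)[0]);crop(D,200,100,420,260,3.5,"d6.png")
s=env.observe();print(s["tool_rot"],s["position"])
E
```

```text
time_s: 9.28
position: [0.5651, -0.3041, 0.1405]
tool_rot: [[0.995, -0.04, -0.093], [0.101, 0.418, 0.903], [0.002, -0.908, 0.42]]
ft_force: [-0.0, -0.5, 1.2]
grip_width: 0.0854
[([319.14, 186.44], [317, 179, 6, 15, 70]), ([317.24, 218.31], [310, 214, 15, 8, 29]), ([404.39, 245.03], [396, 243, 18, 4, 38])]
[([421.5, 8.0], [405, 0, 34, 17, 578]), ([269.76, 100.01], [254, 91, 32, 19, 572]), ([371.76, 100.01], [357, 91, 31, 19, 570]), ([320.88, 193.77], [309, 169, 25, 50, 1186])]
[([305.6, 194.99], [303, 189, 6, 13, 73]), ([285.4, 224.97], [278, 221, 16, 9, 86]), ([359.21, 263.84], [352, 261, 15, 7, 67])]
[[ 0.99486956 -0.0390319  -0.09333316]
 [ 0.10110291  0.41618873  0.90363994]
 [ 0.00357342 -0.90844012  0.41799974]] [ 0.56523361 -0.30414383  0.14108307]
```

```bash
sleep 1
```

```text
(no output)
```

View pics/s6.png

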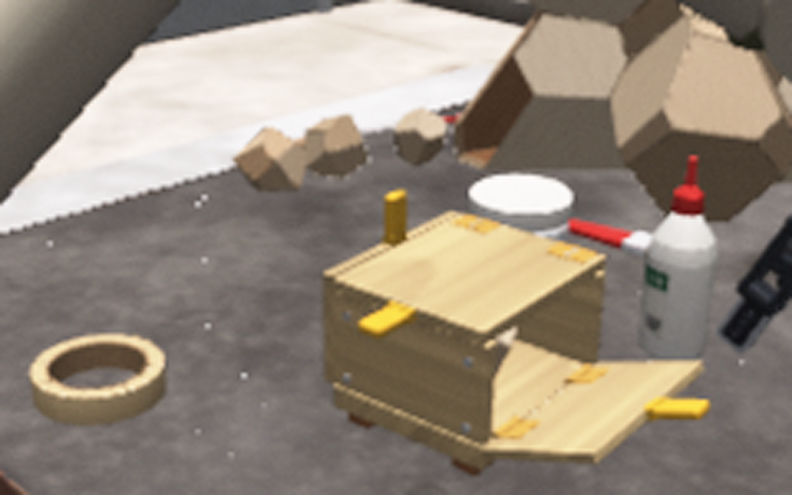

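View pics/w6.png

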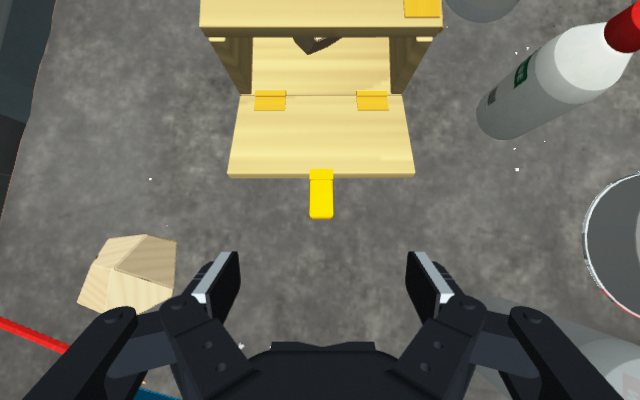

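View pics/d6.png

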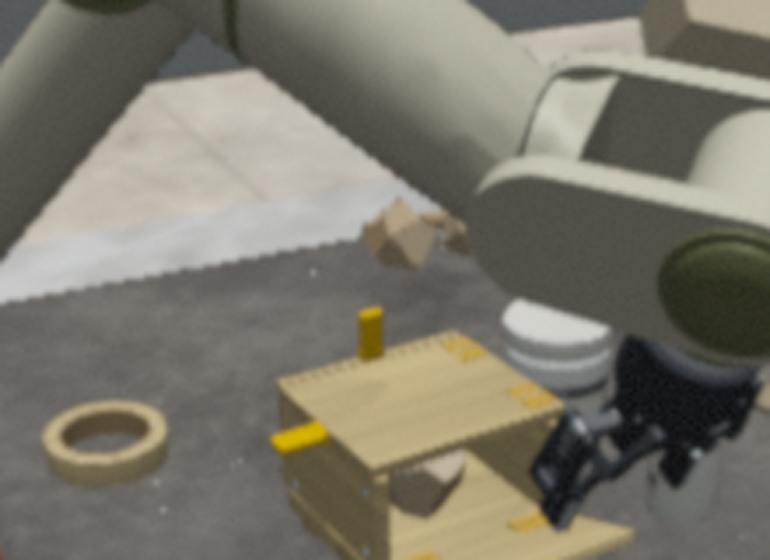

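Left panel upright: its tab stands vertical at (396,215) in the scene crop. Wrist view shows the right tab at (321,194), centred between the open fingers. Measuring the right tab.

```bash
python3 - <<'E'
from h import *
W=cam("wrist");S=cam("scene");D=cam("side")
x,e=tri((W,(320.9,196)),(S,(404.4,244)),(D,(359.2,263.8)));print(x,e)
x,e=tri((W,(320.9,196)),(D,(359.2,263.8)));print(x,e)
x,e=tri((W,(320.9,217)),(D,(365.5,265.3)),(S,(413.5,243.5)));print("tip",x,e)
a=Ro.from_rotvec(np.radians(18)*-EX).apply(-EY)
print("point27", x-.013*a)
s=env.observe();R=s["tool_rot"];G=x-.013*a
print((G+.016*R[:,1]-s["position"])*100, R[:,1])
E
```

```text
[ 0.55997962 -0.26153361  0.06540523] [np.float64(0.0005901152691138759), np.float64(0.0012906110497339814), np.float64(0.0014341489309590825)]
[ 0.55995812 -0.26228233  0.06757721] [np.float64(0.00020652306818645538), np.float64(0.00020652306818622683)]
tip [ 0.56338099 -0.28119106  0.07340553] [np.float64(0.001840840566561777), np.float64(0.0018359223293841038), np.float64(0.001054689329866808)]
point27 [ 0.56212082 -0.26889171  0.0693883 ]
[-0.32706718  4.15850166 -8.48837061] [-0.04070346  0.41771732 -0.90766484]
```

```bash
python3 -m inch '[[[1,-0.2,2,-4.3,0,0,0],[1,-0.4,4.1,-8.7,0,0,0],[1,-0.4,4.1,-8.7,0,0,0],[1,-0.4,4.1,-8.7,0,0,0],[-1,-0.4,4.1,-8.7,0,0,0],[-1,-0.4,4.1,-8.7,0,0,0],[-1,-0.4,4.1,-8.7,0,0,0],[-1,-0.4,4.1,-8.7,0,0,0],[-1,-0.4,4.1,-8.7,0,0,0],[-1,-0.4,4.1,-8.7,0,0,0]]]' 25; python3 - <<'E'
from h import *
d=cam("wrist");cv2.imwrite("pics/w7.png",d["frame"][:,:,::-1])
d=cam("side");crop(d,200,120,440,300,3.3,"d7.png")
A=np.array([5,10,15,20,25,30,35,40,45,50,55,60,65,70,72,74])
arc(ORI-.07*EY+.032*EZ,-EX,A,A*.9)
E
```

```text
time_s: 10.82
position: [0.5602, -0.2629, 0.0514]
tool_rot: [[0.995, -0.043, -0.091], [0.101, 0.419, 0.902], [-0.0, -0.907, 0.421]]
ft_force: [-3.5, -3.4, 2.2]
grip_width: 0.0195
G case [np.float64(-0.0023156331542193327), np.float64(-0.18478225140239965), np.float64(0.06863678621483113)]
5 4.5 [-0.02, 0.22, 0.93] [-4.5, -0.5, -0.0]
10 9.0 [-0.05, 0.53, 1.83] [-9.0, -0.9, -0.0]
15 13.5 [-0.09, 0.91, 2.71] [-13.4, -1.4, -0.0]
20 18.0 [-0.14, 1.37, 3.54] [-17.9, -1.8, -0.0]
25 22.5 [-0.19, 1.89, 4.33] [-22.4, -2.3, -0.0]
30 27.0 [-0.25, 2.49, 5.07] [-26.9, -2.8, -0.0]
35 31.5 [-0.32, 3.14, 5.76] [-31.3, -3.2, -0.0]
40 36.0 [-0.39, 3.85, 6.38] [-35.8, -3.7, -0.0]
45 40.5 [-0.47, 4.62, 6.94] [-40.3, -4.1, -0.0]
50 45.0 [-0.56, 5.43, 7.42] [-44.8, -4.6, -0.0]
55 49.5 [-0.64, 6.27, 7.84] [-49.2, -5.0, -0.0]
60 54.0 [-0.73, 7.15, 8.17] [-53.7, -5.5, -0.0]
65 58.5 [-0.83, 8.05, 8.43] [-58.2, -6.0, -0.0]
70 63.0 [-0.92, 8.98, 8.6] [-62.7, -6.4, -0.0]
72 64.8 [-0.96, 9.35, 8.65] [-64.5, -6.6, -0.0]
74 66.60000000000001 [-1.0, 9.72, 8.68] [-66.3, -6.8, -0.0]
```

```bash
sleep 1
```

```text
(no output)
```

View pics/w7.png

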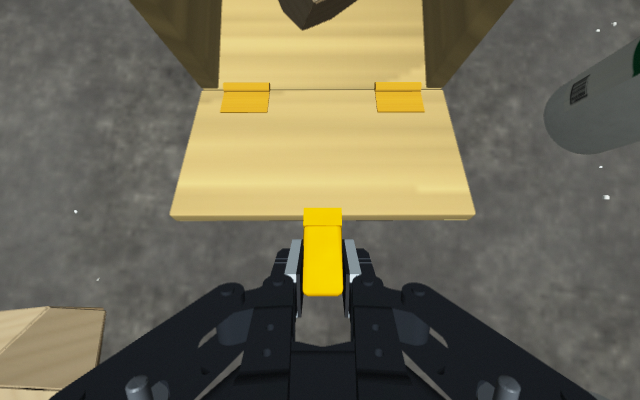

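View pics/d7.png

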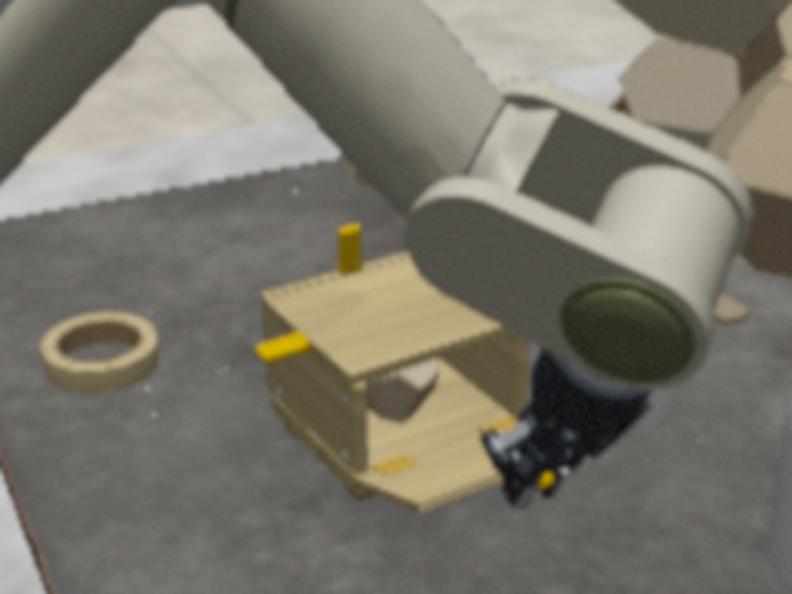

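```bash
python3 -m inch '[[[-1,0,0.2,0.9,-4.5,-0.5,0],[-1,0,0.5,1.8,-9,-0.9,0],[-1,-0.1,0.9,2.7,-13.4,-1.4,0],[-1,-0.1,1.4,3.5,-17.9,-1.8,0],[-1,-0.2,1.9,4.3,-22.4,-2.3,0],[-1,-0.25,2.5,5.1,-26.9,-2.8,0],[-1,-0.3,3.1,5.8,-31.3,-3.2,0],[-1,-0.4,3.85,6.4,-35.8,-3.7,0],[-1,-0.5,4.6,6.9,-40.3,-4.1,0],[-1,-0.55,5.4,7.4,-44.8,-4.6,0],[-1,-0.65,6.3,7.8,-49.2,-5.0,0],[-1,-0.65,6.3,7.8,-49.2,-5.0,0]]]'; python3 - <<'E'
from h import *
d=cam("side");crop(d,200,120,440,300,3.3,"d8.png")
A=np.array([5,10,15,17,19])
arc(ORI-.07*EY+.032*EZ,-EX,A,A*.9)
E
```

```text
time_s: 12.42
position: [0.5536, -0.1989, 0.1303]
tool_rot: [[0.995, 0.042, -0.094], [0.103, -0.415, 0.904], [-0.001, -0.909, -0.418]]
ft_force: [-6.0, -3.9, 6.2]
grip_width: 0.0196
G case [np.float64(-0.0024236449461719333), np.float64(-0.10489370722829618), np.float64(0.1474648906178399)]
5 4.5 [-0.09, 0.88, 0.33] [-4.5, -0.5, -0.0]
10 9.0 [-0.18, 1.79, 0.58] [-9.0, -0.9, -0.0]
15 13.5 [-0.28, 2.71, 0.74] [-13.4, -1.4, -0.0]
17 15.3 [-0.32, 3.08, 0.79] [-15.2, -1.6, -0.0]
19 17.1 [-0.35, 3.46, 0.82] [-17.0, -1.7, -0.0]
```

```bash
sleep 1
```

```text
(no output)
```

View pics/d8.png

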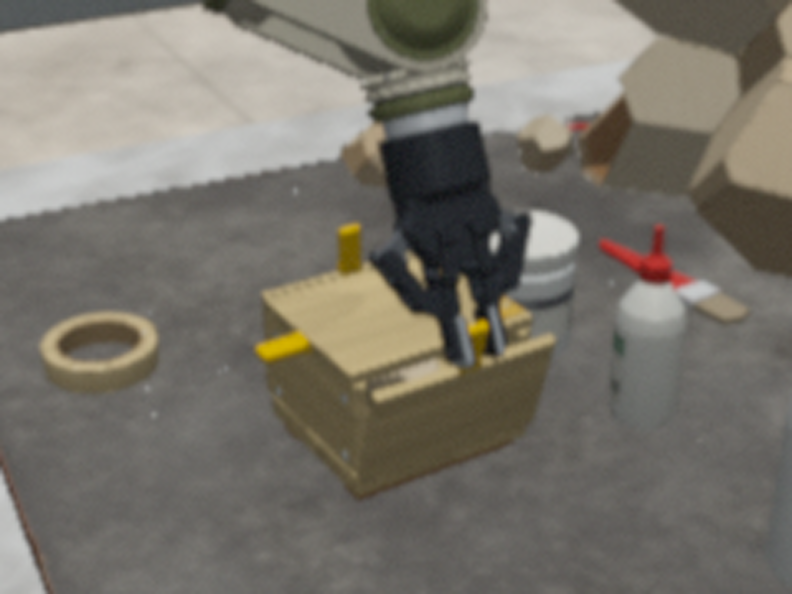

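```bash
python3 -m inch '[[[-1,-0.1,0.9,0.3,-4.5,-0.5,0],[-1,-0.2,1.8,0.6,-9,-0.9,0],[-1,-0.3,2.7,0.75,-13.4,-1.4,0],[-1,-0.3,3.1,0.8,-15.2,-1.6,0],[-1,-0.3,3.5,0.8,-16.5,-1.7,0],[-1,-0.3,3.6,0.8,-16.5,-1.7,0],[-1,-0.3,3.6,0.8,-16.5,-1.7,0]]]'; python3 - <<'E'
from h import *
d=cam("side");crop(d,200,120,440,300,3.3,"d9.png")
arc(ORI-.07*EY+.032*EZ,-EX,[0],[0]);print(env.observe()["ft_force"])
E
```

```text
time_s: 13.35
position: [0.5503, -0.168, 0.1381]
tool_rot: [[0.995, 0.062, -0.074], [0.097, -0.659, 0.746], [-0.003, -0.75, -0.662]]
ft_force: [-1.2, -36.2, -4.1]
grip_width: 0.019
G case [np.float64(-0.0024560787793109114), np.float64(-0.06877098748156335), np.float64(0.15238309697817976)]
0 0 [0.0, 0.0, 0.0] [-0.0, -0.0, -0.0]
[ -2.42816721 -35.88160268  -5.39040143]
```

```bash
sleep 1
```

```text
(no output)
```

View pics/d9.png

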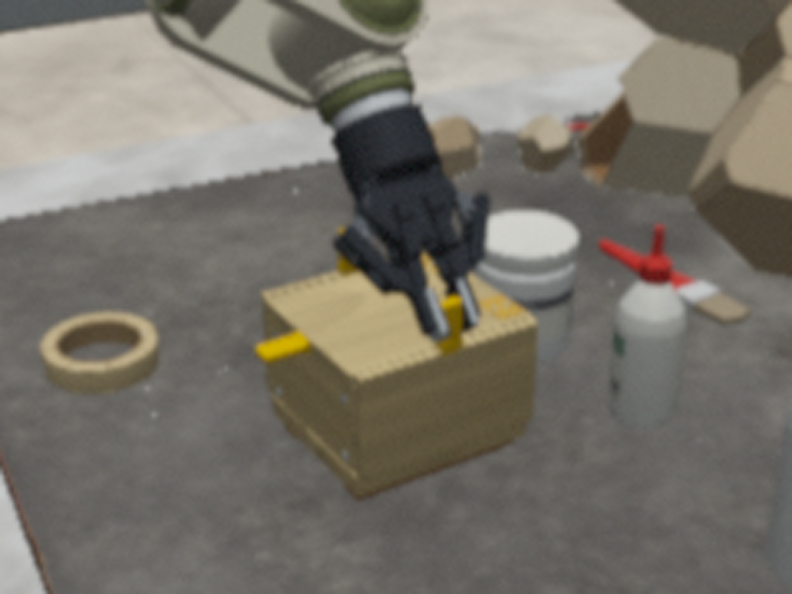

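The right side is on its end stop too (36 N reaction), with the panel flush and vertical. Releasing and retreating upward.

```bash
python3 -m inch '[[[1,0,0,0,0,0,0],[1,0,0,0,0,0,0],[1,0,0,0,0,0,0],[1,0,0,0,0,0,0],[1,-0.3,2.6,3,0,0,0],[1,-0.6,5.2,6,0,0,0],[1,-3,7,12,0,0,0],[1,-6,7,18,0,0,0],[1,-6,7,18,0,0,0],[1,-6,7,18,0,0,0]]]'; python3 - <<'E'
from h import *
d=cam("side");crop(d,200,120,440,300,3.3,"d10.png")
s=env.observe();R=np.array(s["tool_rot"]);p=s["position"];print(p,s["q"])
for phi in (0,40):
  f=np.radians(phi);a=np.sin(f)*EX-np.cos(f)*EZ
  for sg in(-1,1):
    x=sg*EY;T=np.stack([x,a,np.cross(x,a)],1)
    print(phi,sg,np.degrees(Ro.from_matrix(T@R.T).as_rotvec()).round(1).tolist())
E
```

```text
time_s: 14.65
position: [0.4908, -0.0934, 0.3171]
tool_rot: [[0.995, 0.068, -0.076], [0.102, -0.654, 0.75], [0.001, -0.754, -0.657]]
ft_force: [0.7, -0.0, -1.2]
grip_width: 0.0851
[ 0.49089501 -0.09350158  0.31608086] [ -5.20145626  13.79678243  82.61179232 -41.26598849  77.98182902
  -4.13250535]
0 -1 [35.2, -28.7, -85.8]
0 1 [28.7, 35.2, 85.8]
40 -1 [68.7, -56.0, -73.3]
40 1 [0.8, 0.9, 90.0]
```

```bash
sleep 1
```

```text
(no output)
```

View pics/d10.png

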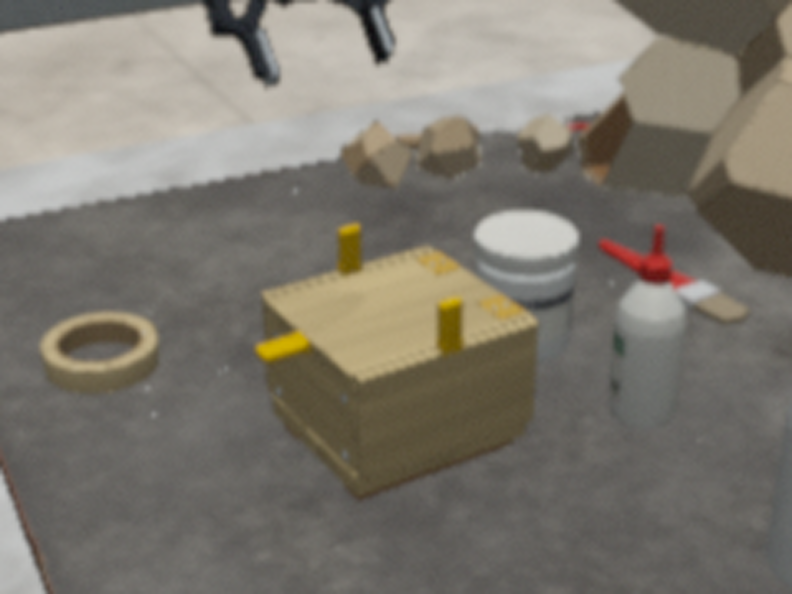

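Both sides stand upright (tabs vertical at (349,248) and (450,325) in the side crop), and the lid is still shut. Turning to the lid tab, with the jaws along the case's y and the tool tilted 40° forward.

```bash
python3 -m inch '[[[1,-4,0,0,0,0,10],[1,-8,-0.5,0,0,0,20],[1,-11.1,-1,0,0.8,0.9,30],[1,-11.1,-1,0,0.8,0.9,40],[1,-11.1,-1,0,0.8,0.9,50],[1,-11.1,-1,0,0.8,0.9,60],[1,-11.1,-1,0,0.8,0.9,70],[1,-11.1,-1,0,0.8,0.9,80],[1,-11.1,-1,0,0.8,0.9,90],[1,-11.1,-1,0,0.8,0.9,90],[1,-11.1,-1,0,0.8,0.9,90],[1,-11.1,-1,0,0.8,0.9,90],[1,-11.1,-1,0,0.8,0.9,90]]]' 40; python3 - <<'E'
from h import *
W=d=cam("wrist");cv2.imwrite("pics/w11.png",d["frame"][:,:,::-1]);print(yellow(W)[0])
d=cam("side");cv2.imwrite("pics/d11.png",d["frame"][:,:,::-1])
s=env.observe();print(s["q"],ray(W,(320,200)))
E
```

```text
time_s: 16.32
position: [0.3798, -0.1036, 0.3165]
tool_rot: [[-0.098, 0.638, -0.763], [0.995, 0.066, -0.072], [0.004, -0.767, -0.642]]
ft_force: [0.2, 0.4, -0.1]
grip_width: 0.0852
[([322.55, 103.36], [313, 87, 20, 34, 621]), ([268.25, 178.41], [263, 163, 11, 32, 256]), ([377.97, 177.33], [373, 162, 11, 32, 255]), ([295.12, 194.37], [285, 191, 21, 8, 139]), ([345.5, 194.03], [341, 191, 10, 7, 60]), ([357.58, 193.93], [353, 191, 10, 7, 59]), ([92.24, 221.08], [84, 220, 18, 4, 25])]
[ -57.60044067  -13.0642033   109.05219108   38.14988112   68.59985077
 -162.74407048] (array([ 0.22977971, -0.11866013,  0.37622215]), array([ 0.84305734,  0.0748232 , -0.53259348]))
```

```bash
sleep 1
```

```text
(no output)
```

View pics/w11.png

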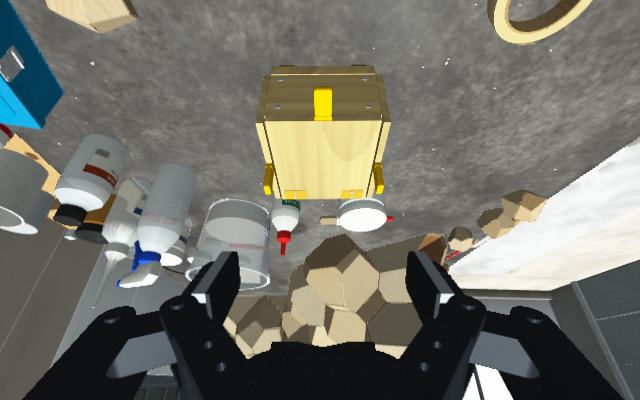

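View pics/d11.png

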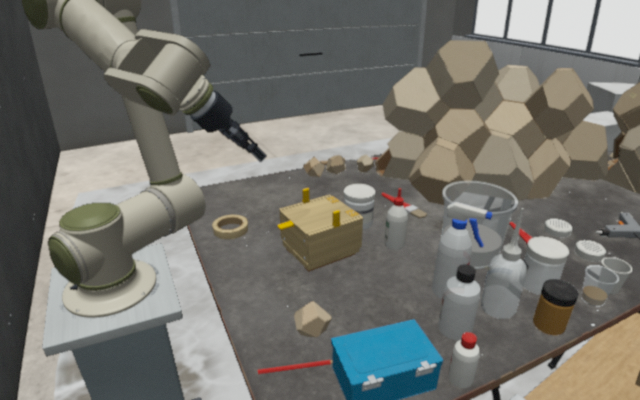

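The tab is centred, but joint 6 is at -163°, close to its limit. I'll turn half way round the tool axis (same grasp) to get margin.

```bash
python3 -m inch '[[[1,0,0,0,6.4,0.7,-7.7],[1,0,0,0,12.8,1.3,-15.3],[1,0,0,0,19.1,2,-23],[1,0,0,0,25.5,2.6,-30.7],[1,0,0,0,31.9,3.3,-38.4],[1,0,0,0,38.3,4,-46],[1,0,0,0,44.7,4.6,-53.7],[1,0,0,0,51,5.3,-61.4],[1,0,0,0,57.4,5.9,-69],[1,0,0,0,63.8,6.6,-76.7],[1,0,0,0,70.2,7.3,-84.4],[1,0,0,0,76.6,7.9,-92],[1,0,0,0,83,8.6,-99.7],[1,0,0,0,89.3,9.2,-107.4],[1,0,0,0,95.7,9.9,-115],[1,0,0,0,102.1,10.6,-122.7],[1,0,0,0,108.5,11.2,-130.4],[1,0,0,0,114.9,11.9,-138],[1,0,0,0,114.9,11.9,-138]]]' 40; python3 - <<'E'
from h import *
W=d=cam("wrist");cv2.imwrite("pics/w12.png",d["frame"][:,:,::-1]);print(yellow(W)[0])
s=env.observe();print(s["q"],ray(W,(320,200)))
E
```

```text
time_s: 18.8
position: [0.3799, -0.1029, 0.3173]
tool_rot: [[0.103, 0.637, 0.764], [-0.995, 0.066, 0.079], [-0.0, -0.768, 0.64]]
ft_force: [-0.1, 0.5, -0.6]
grip_width: 0.0854
[([597.15, 61.58], [589, 59, 19, 5, 33]), ([292.28, 124.15], [281, 118, 23, 13, 255]), ([352.71, 124.09], [342, 118, 23, 13, 256]), ([266.22, 157.74], [261, 144, 12, 28, 224]), ([378.34, 158.09], [372, 144, 13, 28, 244]), ([322.49, 238.35], [315, 223, 16, 32, 507])]
[-57.46703427 -13.03684751 108.89757338  37.92754241  68.65829829
  17.18144281] (array([ 0.34853316, -0.10635152,  0.47663211]), array([ 0.37067286,  0.04604907, -0.92762121]))
```

```bash
sleep 1
```

```text
(no output)
```

View pics/w12.png

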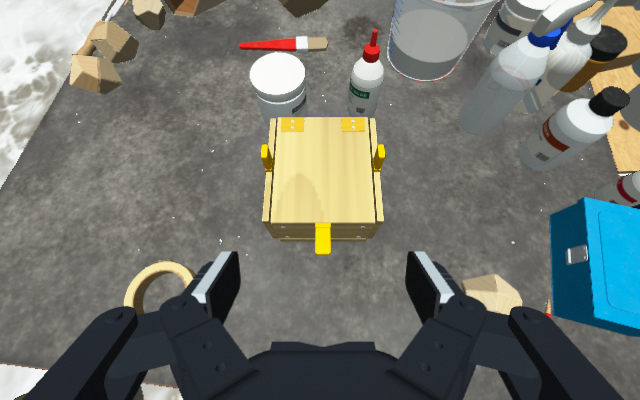

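The tab is at (322,238) in the wrist view, centred between the jaws; joint 6 is now at +17°. Measuring and descending to pre-grasp.

```bash
python3 - <<'E'
from h import *
W=cam("wrist");S=cam("scene");D=cam("side")
print(tri((W,(322.5,238.3)),(D,(285.6,224.9)),(S,(316.8,217.3))))
# lid-front edge corners triangulation and hinge
for z in (.115,.118,.122): print(onz(W,(322.5,238.3),z))
x,_=tri((W,(322.5,238.3)),(D,(285.6,224.9)))
G=x-.006*EX; G[2]-=.002
s=env.observe();a=np.array(s["tool_rot"])[:,1]
T=G+.016*a; print(x,G,T,(T-s["position"])*100,(T-.08*a-s["position"])*100)
E
```

```text
(array([ 0.44009221, -0.0975166 ,  0.11695165]), [np.float64(0.0001238599268030779), np.float64(0.00168812444605641), np.float64(0.0016479364332805547)])
[ 0.4404616  -0.09745451  0.115     ]
[ 0.43969882 -0.09752774  0.118     ]
[ 0.43868178 -0.09762538  0.122     ]
[ 0.43979066 -0.09761635  0.11891763] [ 0.43382191 -0.0982279   0.11691763] [ 0.44401512 -0.09717405  0.10462992] [  6.40740448   0.61590391 -21.26916483] [  1.31079689   0.08897828 -15.12531096]
```

```bash
python3 -m inch '[[[1,0.5,0,-5,0,0,0],[1,1,0,-10,0,0,0],[1,1.3,0.1,-15.1,0,0,0],[1,1.3,0.1,-15.1,0,0,0],[1,3,0.3,-17.2,0,0,0],[1,4.7,0.4,-19.2,0,0,0],[1,6.4,0.6,-21.2,0,0,0],[1,6.4,0.6,-21.2,0,0,0],[1,6.4,0.6,-21.2,0,0,0],[-1,6.4,0.6,-21.2,0,0,0],[-1,6.4,0.6,-21.2,0,0,0],[-1,6.4,0.6,-21.2,0,0,0],[-1,6.4,0.6,-21.2,0,0,0],[-1,6.4,0.6,-21.2,0,0,0],[-1,6.4,0.6,-21.2,0,0,0]]]' 50; python3 - <<'E'
from h import *
W=d=cam("wrist");cv2.imwrite("pics/w13.png",d["frame"][:,:,::-1])
d=cam("side");crop(d,200,120,440,300,3.3,"d13.png")
s=env.observe();print(s["q"],s["ft_force"])
A=np.array([4*i for i in range(1,16)]+[61,62])
arc(ORI+.0785*EX+.112*EZ,EY,A,A*1.0)
E
```

```text
time_s: 20.88
position: [0.4435, -0.0964, 0.1052]
tool_rot: [[0.103, 0.637, 0.764], [-0.995, 0.068, 0.077], [-0.003, -0.768, 0.64]]
ft_force: [-1.6, 5.2, 1.8]
grip_width: 0.0187
[-45.0917002   16.2883165  126.94183342  74.50475937  31.2042879
 -25.49080128] [-1.88986958  4.52759243  2.9786752 ]
G case [np.float64(-0.11358692111724454), np.float64(0.000662568412150788), np.float64(0.11980878574709528)]
4 4.0 [-0.0, -0.0, 1.26] [-0.4, 4.0, 0.0]
8 8.0 [0.08, 0.01, 2.51] [-0.8, 8.0, 0.0]
12 12.0 [0.25, 0.03, 3.76] [-1.2, 11.9, 0.0]
16 16.0 [0.51, 0.05, 4.99] [-1.6, 15.9, 0.0]
20 20.0 [0.85, 0.09, 6.19] [-2.0, 19.9, 0.0]
24 24.0 [1.27, 0.13, 7.38] [-2.4, 23.9, 0.0]
28 28.0 [1.78, 0.18, 8.53] [-2.9, 27.9, 0.0]
32 32.0 [2.36, 0.24, 9.64] [-3.3, 31.8, 0.0]
36 36.0 [3.02, 0.31, 10.7] [-3.7, 35.8, 0.0]
40 40.0 [3.75, 0.38, 11.72] [-4.1, 39.8, 0.0]
44 44.0 [4.55, 0.47, 12.69] [-4.5, 43.8, 0.0]
48 48.0 [5.42, 0.56, 13.6] [-4.9, 47.8, 0.0]
52 52.0 [6.35, 0.65, 14.44] [-5.3, 51.7, 0.0]
56 56.0 [7.33, 0.75, 15.21] [-5.7, 55.7, 0.0]
60 60.0 [8.36, 0.86, 15.92] [-6.1, 59.7, 0.0]
61 61.0 [8.63, 0.88, 16.09] [-6.2, 60.7, 0.0]
62 62.0 [8.9, 0.91, 16.25] [-6.3, 61.7, 0.0]
```

```bash
sleep 1
```

```text
(no output)
```

View pics/w13.png

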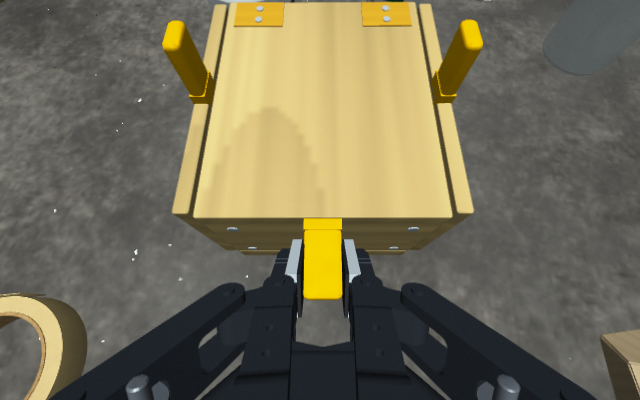

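View pics/d13.png

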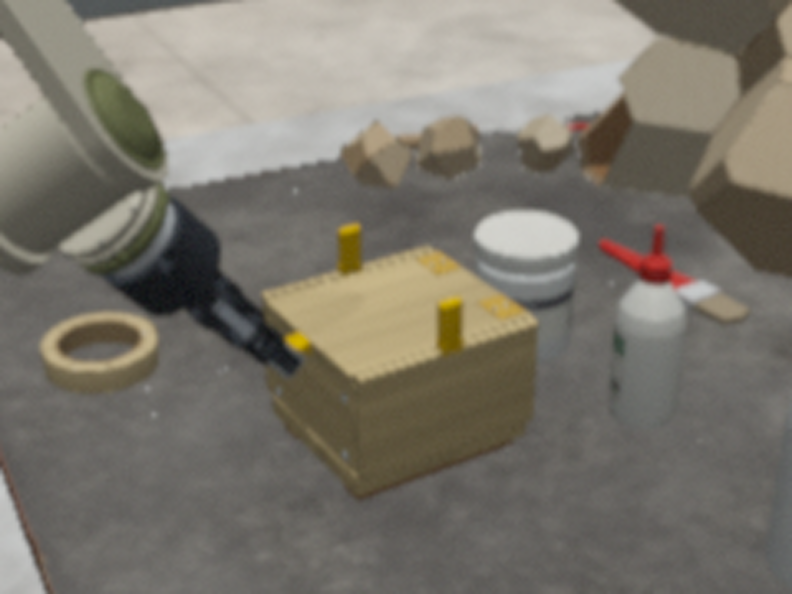

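```bash
python3 -m inch '[[[-1,0,0,1.25,-0.4,4,0],[-1,0.1,0,2.5,-0.8,8,0],[-1,0.25,0,3.75,-1.2,11.9,0],[-1,0.5,0.05,5,-1.6,15.9,0],[-1,0.85,0.1,6.2,-2,19.9,0],[-1,1.3,0.1,7.4,-2.4,23.9,0],[-1,1.8,0.2,8.5,-2.9,27.9,0],[-1,2.4,0.25,9.65,-3.3,31.8,0],[-1,3,0.3,10.7,-3.7,35.8,0],[-1,3.75,0.4,11.7,-4.1,39.8,0],[-1,3.75,0.4,11.7,-4.1,39.8,0]]]'; python3 - <<'E'
from h import *
W=d=cam("wrist");cv2.imwrite("pics/w14.png",d["frame"][:,:,::-1])
d=cam("side");crop(d,200,120,440,300,3.3,"d14.png")
s=env.observe();print(s["q"],s["ft_force"])
A=np.array([4,8,12,16,18,20,22])
arc(ORI+.0785*EX+.112*EZ,EY,A,A*1.0)
E
```

```text
time_s: 22.35
position: [0.481, -0.0925, 0.2224]
tool_rot: [[0.102, -0.007, 0.995], [-0.995, 0.001, 0.102], [-0.002, -1.0, -0.007]]
ft_force: [-5.7, 4.2, 3.4]
grip_width: 0.0187
[-2.47643228e+01  1.63358820e+01  8.43173068e+01 -5.02415780e-02
  7.97040280e+01  5.94035465e+01] [-4.08867456  5.05303942  2.29939304]
G case [np.float64(-0.06403881144316473), np.float64(0.0007440342620721246), np.float64(0.24094672717758522)]
4 4.0 [0.8, 0.08, 0.97] [-0.4, 4.0, 0.0]
8 8.0 [1.66, 0.17, 1.88] [-0.8, 8.0, 0.0]
12 12.0 [2.58, 0.26, 2.73] [-1.2, 11.9, 0.0]
16 16.0 [3.56, 0.37, 3.51] [-1.6, 15.9, 0.0]
18 18.0 [4.07, 0.42, 3.87] [-1.8, 17.9, 0.0]
20 20.0 [4.6, 0.47, 4.22] [-2.0, 19.9, 0.0]
22 22.0 [5.13, 0.53, 4.54] [-2.2, 21.9, 0.0]
```

```bash
sleep 1
```

```text
(no output)
```

View pics/w14.png

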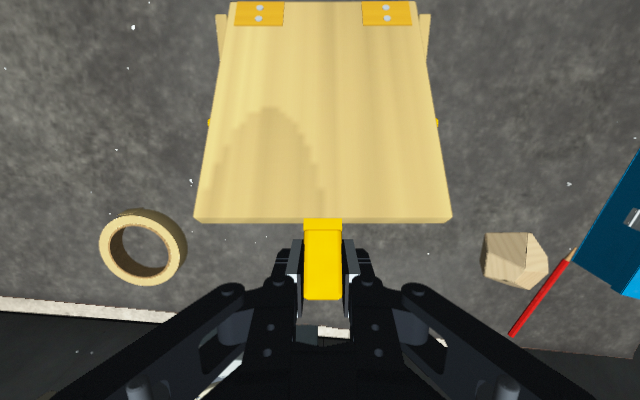

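View pics/d14.png

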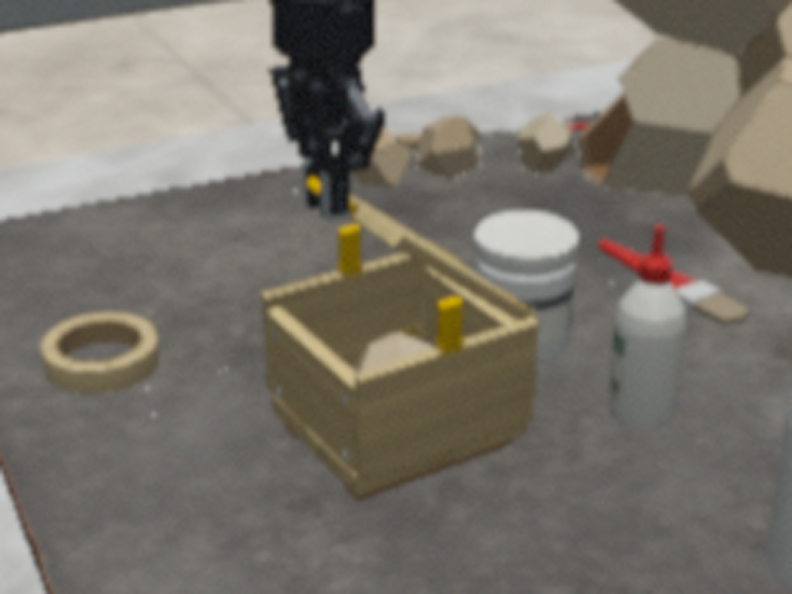

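Wrist view: the lid looks the same relative to the gripper as when shut, so the tab isn't slipping. Tool tilt and G geometry both put the lid at about 40°. Doing the last 20°.

```bash
python3 -m inch '[[[-1,0.8,0.1,1,-0.4,4,0],[-1,1.65,0.15,1.9,-0.8,8,0],[-1,2.6,0.25,2.7,-1.2,11.9,0],[-1,3.55,0.35,3.5,-1.6,15.9,0],[-1,4.05,0.4,3.9,-1.8,17.9,0],[-1,4.6,0.5,4.2,-2,19.9,0],[-1,4.6,0.5,4.2,-2,19.9,0],[-1,4.6,0.5,4.2,-2,19.9,0],[-1,4.6,0.5,4.2,-2,19.9,0]]]'; python3 - <<'E'
from h import *
W=d=cam("wrist");cv2.imwrite("pics/w15.png",d["frame"][:,:,::-1])
D=d=cam("side");crop(d,200,120,440,300,3.3,"d15.png")
S=d=cam("scene");crop(d,200,120,440,270,3.3,"s15.png")
s=env.observe();print(s["q"],s["ft_force"],s["tool_rot"],s["position"])
print(yellow(D)[0],yellow(S)[0])
arc(ORI+.0785*EX+.112*EZ,EY,[0],[0])
E
```

```text
time_s: 23.58
position: [0.5269, -0.0877, 0.2642]
tool_rot: [[0.101, -0.345, 0.933], [-0.995, -0.033, 0.096], [-0.002, -0.938, -0.347]]
ft_force: [-3.3, 5.9, 2.0]
grip_width: 0.0187
[-18.24461909  28.56584337  60.30332449  -8.49968651 109.62311631
  64.36459986] [-2.69041988  5.71218371  1.76392492] [[ 0.10126935 -0.3450121   0.93311905]
 [-0.99485615 -0.03285709  0.09582094]
 [-0.00239981 -0.93802295 -0.34656483]] [ 0.52688939 -0.08771433  0.2642202 ]
[([314.0, 154.5], [313, 152, 3, 6, 14]), ([305.56, 195.41], [303, 189, 6, 14, 80]), ([335.96, 217.84], [332, 210, 8, 17, 109])] [([340.92, 138.36], [338, 136, 7, 8, 25]), ([319.11, 186.35], [317, 179, 6, 15, 71]), ([368.92, 201.64], [366, 194, 7, 16, 78])]
G case [np.float64(-0.011027364014659338), np.float64(0.0008382762771021845), np.float64(0.2820426311190123)]
0 0 [0.0, 0.0, -0.0] [-0.0, 0.0, 0.0]
```

```bash
sleep 1
```

```text
(no output)
```

View pics/w15.png

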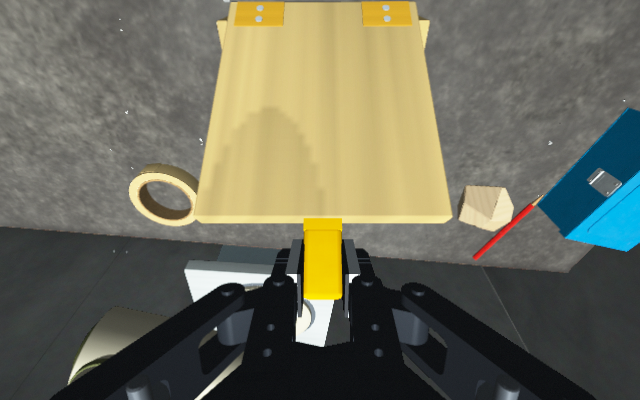

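View pics/d15.png

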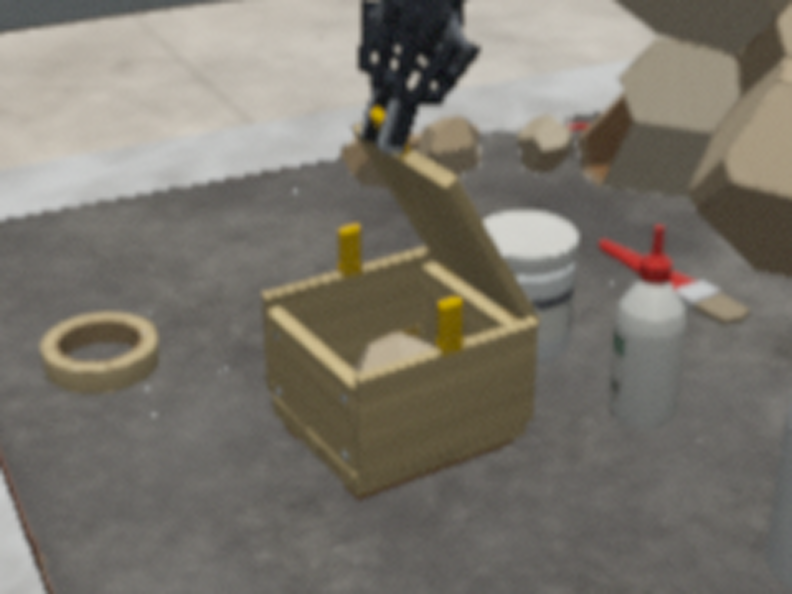

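View pics/s15.png

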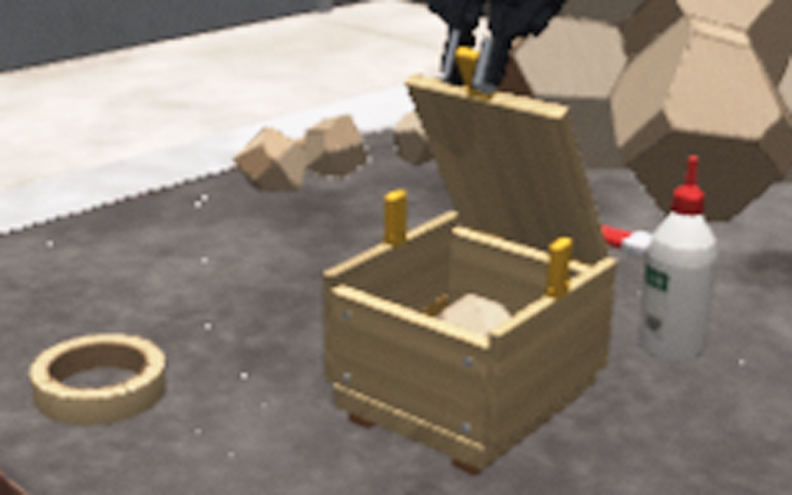

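Lid is raised: tool-tilt change is 60.1° and the arc angle of the grip point is 59.9°. As an independent check, I'll triangulate the lid's free right corner and confirm it's steady.

```bash
python3 -m inch '[[[-1,0,0,0,0,0,0],[-1,0,0,0,0,0,0],[-1,0,0,0,0,0,0],[-1,0,0,0,0,0,0]]]'; python3 - <<'E'
from h import *
S=cam("scene");D=cam("side")
s=lambda x,y:(S,((x+.5)/3.3+199.5,(y+.5)/3.3+119.5)); d=lambda x,y:(D,((x+.5)/3.3+199.5,(y+.5)/3.3+119.5))
h=np.array([.5445-.0025*0,-.0868,0])+.0785*EX+.112*EZ
x,e=tri(s(566,117),d(455,187));c=x-h
print(x,e,"lid corner rel hinge",[c@EX,c@EY,c@EZ],np.degrees(np.arctan2(c[2],-(c@EX))))
for n,a,b in (("Ltab tip",(396,192),(349,227)),("Rtab tip",(562,240),(450,300))):
    x,e=tri(s(*a),d(*b));print(n,[(x-ORI)@EX,(x-ORI)@EY,x[2]],np.round(e,4))
o=env.observe();print(o["time_s"],o["position"],o["ft_force"],o["grip_width"],np.abs(o["qvel"]).max())
E
```

```text
time_s: 24.22
position: [0.5269, -0.0877, 0.2642]
tool_rot: [[0.101, -0.345, 0.933], [-0.995, -0.033, 0.096], [-0.002, -0.938, -0.347]]
ft_force: [-3.4, 5.1, 0.5]
grip_width: 0.0193
[ 0.55571048 -0.15379087  0.25170807] [np.float64(0.0003716519540946106), np.float64(0.0003716519540944801)] lid corner rel hinge [np.float64(-0.07417590845022372), np.float64(-0.06778461569320506), np.float64(0.13970806745091924)] 62.03460128691811
Ltab tip [np.float64(-0.0038015640521780773), np.float64(0.07288342798412263), np.float64(0.16503423923571703)] [0.0006 0.0006]
Rtab tip [np.float64(-0.004199535181482361), np.float64(-0.07644399813960731), np.float64(0.16572566198664637)] [0.0004 0.0004]
24.325 [ 0.52687374 -0.08772303  0.26422381] [-2.74291073  4.22694481  1.99051475] 0.018862092123153606 0.13518943009291307
```

```bash
python3 - <<'E'
from h import *
print(env.close_job())
E
```

```text
the job is handed in; nothing more can be done
None
```

The case is ready and the job is handed in. Both drop sides are fully upright, and the arm is holding the lid open at about 60° by its tab. It took 24 s of the 62 s allowed.

**What I did**
- **Sides:** I raised the left side first, then the right. Each went up by its tab until it pressed on its end stop, at 23 N for the left and 36 N for the right.
- **Lid:** I then gripped the lid's tab (19 mm opening, 50 N grip) and raised it with the tool turning along with it.

**What the last checks showed**
- **Sides:** The tab tips measured 73 mm left and 76 mm right of the case's centre line. They stood 165 mm above the table, so both sides are upright.
- **Lid angle:** The tool's turn gave 60.1° and the path of the grip point gave 59.9°. A rough two-camera fix on one lid corner gave 62°, which is within what a few millimetres of pixel error would cause.
- **Steadiness:** The hold was steady, with only a few newtons at the wrist and no sign of the tab slipping.
- **Surroundings:** The tape, block, jar and bottle looked undisturbed in the last pictures. I judged that by eye and did not measure it again.

The right side was not lying flat at the start; it was already raised by about 18°. That made no difference to the result.

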